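# Press a watch back home with a guided ram

### The arm

A 6-joint arm with a two-finger parallel gripper is mounted at the origin on the work surface. World frame = base frame: x ahead of the robot, y to its left, z up, the work surface at z = 0. Lengths are in mm, angles in rad, forces in N, time in s.
With the tool pointing down it reaches from about 275 to 825 mm from the base axis. Payload 5.2 kg.
Tool frame: the origin (TCP) lies at the very end of the fingers, on their centre line; the grasp point (between the pads) lies 19 mm behind it; z points along the fingers, y is the direction in which the jaws open and shut (so a half turn about z gives the same grasp; the last joint's range is limited). The gripper opens to 93 mm and grips with 3 to 60 N. Pads are 15 mm wide; open, the fingers measure 128 mm over their backs; the gripper's body (75 mm by 188 mm) begins 65 mm behind the grasp point.
Start: joints at [1.033, 0.259, 1.535, -0, 1.348, -0.203], TCP at [180.697, 519.474, 218.653] pointing down, gripper open.
Joint ranges: [-3.14, 3.14], [-0.91, 2.08], [0.19, 2.58], [-1.22, 4.36], [0.22, 2.71], [-3.12, 3.12]. Speed limits (rad/s): [2.57, 2.57, 3.14, 3.14, 3.14, 3.14].

### API

Orientations are given as [roll, pitch, yaw] about the fixed x, y, z axes, in that order (R = Rz(yaw) Ry(pitch) Rx(roll)).
In Python, from bench import robot gives the robot as it stands. The module is installed in compiled form; this text tells all that it offers. Calls block until the motion is done:
- robot.move_ptp(position, orientation): joint-space move of the TCP to a pose.
- robot.move_linear(position, ori=None, speed=150, f_stop=None): straight line of the TCP; ori=None keeps the orientation; speed is the mean speed in mm/s. With f_stop (N) it stops when the force on the tool has changed by that much, and returns True; else False.
- robot.move_j(angles): joint-space move.
- robot.move_gripper(opening): opening from 0.0 (shut) to 1.0 (fully open); the grip force is fixed at half the most; returns when the fingers have stopped.
- robot.sleep(seconds).
- robot.inverse_kinematics(position, orientation): joint angles nearest the present ones, or None.
- robot.get_image(name): name is "scene" or "side" or "wrist"; returns a dict with "img" (400x640x3 uint8, blue, green, red), "fovy" (degrees; the focal length in pixels is half the picture's height over the tangent of half this angle, whatever the lens; pixels are square), "cx", "cy" (the principal point, pixels), "k1" (the pictures are not rectified: a ray, as slopes to the right and down, at radius r is drawn at 1 + k1 r^2 times it, then the intrinsics apply), "eye" and "orientation" of the camera in the world. Camera axes: x right, y down, z forward; pixel columns grow to the right and rows downward; lengths in mm; the calibration is good to about 2 mm. A picture is of the moment at which its call begins. There is no depth.
A pose or a line that the arm cannot do raises robot.MotionError and nothing moves.
- robot.hand_in(): hands the job in, once; it reports no verdict.
Readings, each from a call of its own:
- robot.current_t(): time.
- robot.current_qpos(): joint angles.
- robot.current_joint_vel(): joint speeds.
- robot.current_joint_efforts(): joint torques, N m.
- robot.current_tcp_pos(): TCP position.
- robot.current_eef_rot(): TCP orientation.
- robot.current_contact_force(): force on the tool from outside, world axes, zero at the start.
- robot.current_ft_torque(): the same for the moment, N m.
- robot.current_gripper_width(): opening from 0.0 (shut) to 1.0 (fully open).
Only numpy, scipy, OpenCV 4.12 (cv2) and the standard library are available. Lean on these libraries where they do the work, as an engineer would, in place of code of your own. Each camera call takes 0.05 s, during which the arm holds its last target. There are 200 camera calls.

### The job

Take the steel ram by its purple knob out of the wooden rack, thread it down through the two guide holes of the little bench press, and with it gently press the press-fit back of the watch case fully home. Leave the ram standing in the guides on the watch back, let go of it, and do not disturb the tin, the loupe or the screwdriver. The press is delicate: never push hard or let the ram drop.

Things in the scene. Friction and masses are not known exactly. Their poses are not given: they have to be found in the camera images.
- ram_knob (a point): Centre of the purple knob (24 mm diameter, 32 mm tall) on top of the ram: the place to grip. The ram is a loose upright steel shaft, 12 mm in diameter, 110 mm long below the knob, 142 mm in all, 120 to 210 g; its lower end is bevelled to 9 mm over 3 mm. This point lies 126 mm above the lower end, 16 mm above the knob's underside; z up along the shaft.
- ram_tip (a point): Centre of the lower end face of the ram; z up along the shaft. At the start it stands 10 mm above the table in the rack's hole.
- rack: Fixed wooden block, 80 x 80 mm and 46 mm high, in which the ram stands upright at the start in a 14 mm hole 36 mm deep. Origin: centre of its underside, on the hole's axis.
- base: Fixed grey base plate of the bench press, 150 (x) by 140 (y) by 12 mm; origin: centre of its underside, z up. A blue head (column on the -x side, two guides, watch nest) is clamped on a cross slide: exact along the base's x, but anywhere from 9 mm to -9 mm off centre along the base's y, not given by this pose. It does not move under load. The press bears at most 25 N from the ram.
- upper_mark (a point): On the base's centre line, 118 mm above its underside, level with the top of the upper guide (brass plate 58 x 58 x 12 mm), the highest part. The guide's 14 mm hole (1.5 mm bevel, plate's middle) is off this point by the head's unknown -9 to 9 mm along y. The guide is on springs: it yields down at about 1 N, then 0.7 N more per mm, rigid after 10 mm, and springs up again.
- lower_mark (a point): On the base's centre line, 78 mm above its underside, level with the top of the rigid lower guide (aluminium plate 58 x 58 x 12 mm). Its 14 mm hole with a 1.5 mm bevel is straight under the upper guide's hole, so it is off this point by the same unknown amount along y. To find the holes by feel, press the ram's end lightly on the upper guide and slide along y until the guide springs up round it.
- watch_mark (a point): On the base's centre line, 47 mm above its underside. Here, in a white nest, lies a steel watch case 40 mm in diameter, its middle straight under the guide holes (off this point by the same unknown amount along y). The upper face of its copper-coloured back starts 0 to 6 mm above this height (cases differ) and is 4 mm lower when home.
- back (a joint): How far the press-fit back has been pressed into the watch case, in m: 0 at the start (standing proud), 0.004 fully home against a hard stop. It takes about 6 N to start it and 9 N at the end; it stays where it is left.
- tin_mid (a point): Closed round black tin, 68 mm in diameter, 30 mm high, loose, to be left alone; this point is its centre.
- loupe_mid (a point): Black watchmaker's eye loupe, up to 34 mm in diameter, 34 mm high, loose, to be left alone; this point is its centre.
- driver: Small screwdriver with a purple handle, 130 mm long, lying loose on the mat, to be left alone; origin under its middle, x along it towards the blade.
Things that resemble listed ones, but are neither listed nor needed, are in the scene too. Of the things shaped like the base, the grey one is meant.

How it is judged:
By the outcome, as a careful person would: the job done as asked, in the order asked, and still so for the second after the job is handed in, with the robot touching nothing.
It also fails if it takes over 72 s, if anything falls off the work surface, if the arm or the gripper's body presses on something with over 40 N, if the wrist force passes 120 N, or if a joint passes its speed limit or range.

## Working session

There is one attempt and no reset: what is moved stays moved. The work goes in short steps, each a Python script; the robot and the scene stay as the last script left them, time stands still between calls to the robot, and variables do not carry over. Pictures are saved under pics/ and viewed, about 8 in all and at most 12, crops included, and the job is handed in when it is done.

```bash
mkdir -p pics; cat > h.py <<'E'
import numpy as np, cv2
from bench import robot
def K(d):
    f=200/np.tan(np.radians(d["fovy"])/2); return f
def Rm(o):
    o=np.array(o,float)
    if o.shape==(3,3): return o
    from scipy.spatial.transform import Rotation as R
    return R.from_euler('xyz',o).as_matrix()
def ray(d,u,v):
    f=K(d); p=np.array([(u-d["cx"])/f,(v-d["cy"])/f]); q=p.copy()
    for _ in range(30): q=p/(1+d["k1"]*(q@q))
    r=Rm(d["orientation"])@np.array([q[0],q[1],1.]); return np.array(d["eye"],float),r/np.linalg.norm(r)
def onz(d,u,v,z):
    e,r=ray(d,u,v); return e+r*(z-e[2])/r[2]
def proj(d,P):
    c=Rm(d["orientation"]).T@(np.array(P,float)-np.array(d["eye"])); q=c[:2]/c[2]; q=q*(1+d["k1"]*(q@q)); return q*K(d)+[d["cx"],d["cy"]]
def tri(obs):
    A=np.zeros((3,3));b=np.zeros(3)
    for d,u,v in obs:
        e,r=ray(d,u,v); M=np.eye(3)-np.outer(r,r); A+=M;b+=M@e
    return np.linalg.solve(A,b)
E
python3 - <<'E'
from h import *
import pickle
D={n:robot.get_image(n) for n in("scene","side")}
pickle.dump(D,open("D.pkl","wb"))
for n,d in D.items():
    cv2.imwrite(f"pics/{n}0.png",d["img"]); print(n,{k:v for k,v in d.items() if k!="img"})
E
```

```text
scene {'fovy': 45.970054308395255, 'cx': 305.5818013780831, 'cy': 210.35024427015688, 'k1': -0.09031986922170472, 'eye': array([1164.15423338,  663.65513412, 1158.03033157]), 'orientation': array([-2.4812806 , -0.00611464,  2.26920422])}
side {'fovy': 56.27166068717916, 'cx': 320.8845600750336, 'cy': 198.28329761065376, 'k1': -0.0031685606631142184, 'eye': array([ 474.45605243, -578.88150994,  746.93357577]), 'orientation': array([-2.26183689e+00,  9.46688558e-04, -8.93800025e-02])}
```

View pics/scene0.png

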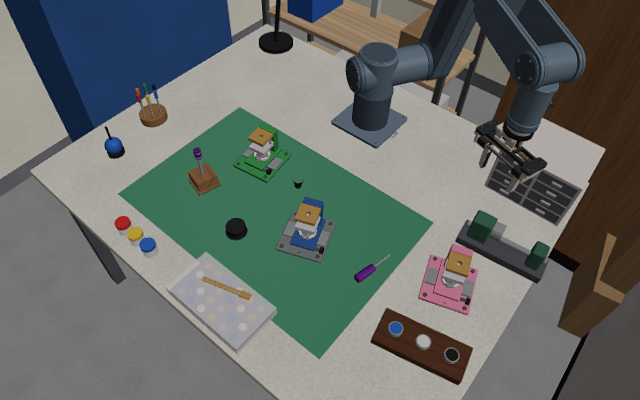

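View pics/side0.png

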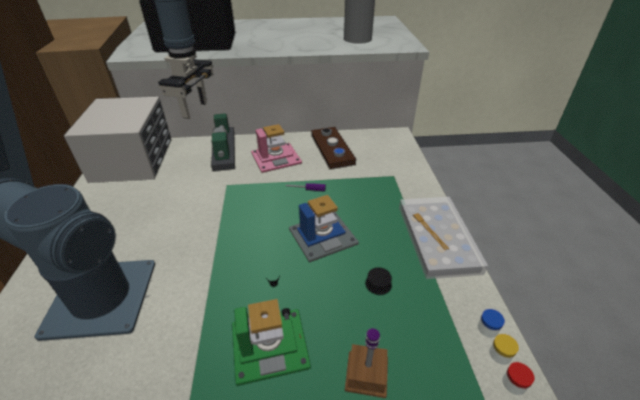

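Scene: the three press-like bases are green (262,152), pink (450,280) and grey (308,230). The grey one is meant. There are two purple things: the knob upright in the wooden rack (198,155) and the screwdriver lying on the mat (366,272), so the ram is the former. I'll confirm both in one enlarged montage.

```bash
python3 - <<'E'
from h import *
import pickle
D=pickle.load(open("D.pkl","rb")); s,t=D["scene"],D["side"]
def crop(d,u,v,w=80,h=60,k=5): return cv2.resize(d["img"][v-h//2:v+h//2,u-w//2:u+w//2],None,fx=k,fy=k,interpolation=cv2.INTER_CUBIC)
m=np.vstack([np.hstack([crop(s,308,232),crop(s,200,170)]),np.hstack([crop(t,323,226),crop(t,370,360)])])
cv2.imwrite("pics/m1.png",m)
def knob(d,x0,y0,x1,y1):
    h=cv2.cvtColor(d["img"],cv2.COLOR_BGR2HSV); mk=cv2.inRange(h,(130,80,30),(165,255,255)); z=np.zeros_like(mk); z[y0:y1,x0:x1]=mk[y0:y1,x0:x1]
    M=cv2.moments(z,True); ys,xs=np.nonzero(z); print(len(xs),xs.min(),xs.max(),ys.min(),ys.max()); return M["m10"]/M["m00"],M["m01"]/M["m00"]
a=knob(s,185,140,215,165); b=knob(t,355,320,395,355); print(a,b)
P=tri([(s,*a),(t,*b)]); print("knob",P, proj(s,P),proj(t,P)); print(onz(s,*a,136),onz(t,*b,136))
def plate(d,x0,y0,x1,y1,lo,hi):
    h=cv2.cvtColor(d["img"],cv2.COLOR_BGR2HSV); mk=cv2.inRange(h,lo,hi); z=np.zeros_like(mk); z[y0:y1,x0:x1]=mk[y0:y1,x0:x1]
    c=max(cv2.findContours(z,cv2.RETR_EXTERNAL,cv2.CHAIN_APPROX_NONE)[0],key=cv2.contourArea); return c
for n,d,b in(("scene",s,(290,190,335,235)),("side",t,(295,190,345,225))):
    c=plate(d,*b,(8,100,60),(28,255,255)); print(n,cv2.contourArea(c),cv2.boundingRect(c),cv2.approxPolyDP(c,3,True).reshape(-1,2).tolist())
E
```

```text
67 193 200 147 159
145 367 378 329 346
(196.7910447761194, 152.40298507462686) (372.35172413793106, 336.0896551724138)
knob [ 596.51600138 -235.57845211  139.31345585] [197.04150954 152.31593817] [372.78363412 336.26834013]
[ 595.41484655 -238.81292202  136.        ] [ 596.48607708 -233.29790177  136.        ]
scene 353.5 (295, 203, 26, 23) [[301, 203], [295, 220], [313, 225], [320, 208]]
side 342.5 (308, 196, 29, 20) [[328, 196], [308, 202], [317, 215], [336, 209]]
```

View pics/m1.png

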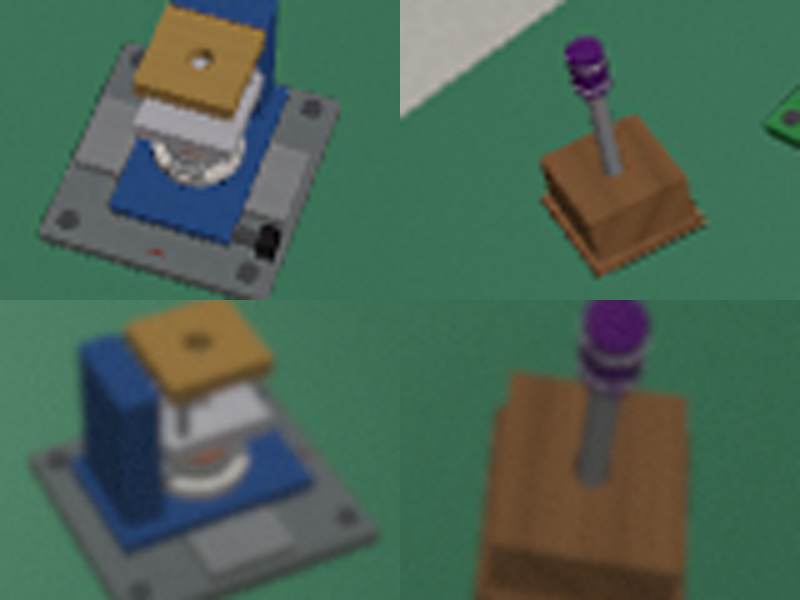

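The montage confirms both: the grey base with the blue head and brass guide (hole at about scene (308,214), side (323,204)), and the upright ram in the wooden rack. Next I'll look closer with the wrist camera.

```bash
python3 - <<'E'
from h import *
import pickle
D=pickle.load(open("D.pkl","rb")); s,t=D["scene"],D["side"]
for d,q,h in((s,[[301,203],[295,220],[313,225],[320,208]],(308.4,214)),(t,[[328,196],[308,202],[317,215],[336,209]],(322.6,204.2))):
    c=np.array([onz(d,*p,118) for p in q])[:,:2]; print("corners",c.round(0).tolist(),"mean",c.mean(0).round(1),"hole",onz(d,*h,118).round(1))
    e=np.roll(c,-1,0)-c; print("edge deg",np.degrees(np.arctan2(e[:,1],e[:,0])).round(1),np.linalg.norm(e,axis=1).round(0))
H=tri([(s,308.4,214),(t,322.6,204.2)]); print("hole tri",H)
W={}
def snap(n):
    d=robot.get_image("wrist"); W[n]=d; cv2.imwrite(f"pics/w_{n}.png",d["img"]); print(n,np.round(d["eye"],1),np.round(d["orientation"],3),robot.current_tcp_pos(),robot.current_eef_rot(),proj(d,[H[0],H[1],118]),proj(d,[596,-236,136]))
o=robot.current_eef_rot(); print(o)
robot.move_ptp([H[0],H[1],330],[np.pi,0,0]); snap("press")
robot.move_ptp([596,-236,300],[np.pi,0,0]); snap("rack")
pickle.dump(W,open("W.pkl","wb")); print(robot.current_t(),robot.current_contact_force(),robot.current_qpos())
E
```

```text
corners [[530.0, 122.0], [586.0, 149.0], [567.0, 197.0], [509.0, 175.0]] mean [547.9 160.7] hole [546.2 163.4 118. ]
edge deg [  25.   111.2 -158.9  -68.3] [62. 52. 62. 56.]
corners [[561.0, 186.0], [507.0, 166.0], [526.0, 114.0], [576.0, 132.0]] mean [542.7 149.8] hole [544.  154.2 118. ]
edge deg [-160.   -69.8   20.1  105.4] [58. 56. 53. 56.]
hole tri [543.97198284 160.7641613  112.8661853 ]
[-3.13996755e+00 -3.03986883e-04  2.80681463e+00]
press [611.  160.3 495.9] [ 2.893e+00  1.000e-03 -1.570e+00] [543.55361437 161.58659436 329.80572269] [-3.14135790e+00  4.64950279e-04  1.81155668e-03] [319.57693919 182.03042418] [635.89393344 144.95995407]
rack [ 663.6 -235.8  466.5] [ 2.894e+00  1.000e-03 -1.570e+00] [ 596.4406551  -234.42065245  300.45343999] [-3.14148591e+00 -6.54297419e-04  1.96053865e-03] [ 15.12936238 226.98170141] [320.1316689  190.11781922]
3.5833 [0.256864   0.41198007 0.21688949] [-5.48504775e-01  3.90863428e-01  1.15247728e+00  4.33386749e-04
  1.59775013e+00  1.02034277e+00]
```

```bash
python3 - <<'E'
from h import *
a,b=cv2.imread("pics/w_press.png"),cv2.imread("pics/w_rack.png")
cv2.imwrite("pics/m2.png",np.hstack([cv2.resize(a[60:360,170:470],(400,400)),cv2.resize(b[60:360,170:470],(400,400))]))
E
```

```text
(no output)
```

View pics/m2.png

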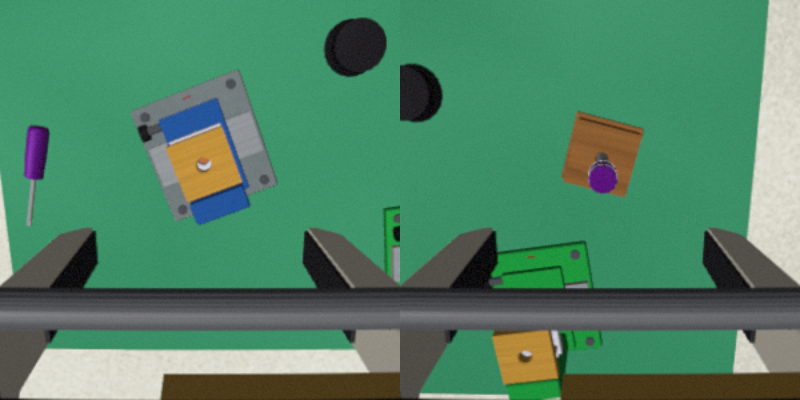

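```bash
cat >> h.py <<'E'
def purple(d,box=(200,80,440,330)):
    h=cv2.cvtColor(d["img"],cv2.COLOR_BGR2HSV); mk=cv2.inRange(h,(130,80,30),(165,255,255)); z=np.zeros_like(mk); x0,y0,x1,y1=box; z[y0:y1,x0:x1]=mk[y0:y1,x0:x1]
    c=max(cv2.findContours(z,cv2.RETR_EXTERNAL,cv2.CHAIN_APPROX_NONE)[0],key=cv2.contourArea); return cv2.boundingRect(c),c
E
python3 - <<'E'
from h import *
import pickle
W=pickle.load(open("W.pkl","rb")); d=W["press"]
h=cv2.cvtColor(d["img"],cv2.COLOR_BGR2HSV); mk=cv2.inRange(h,(8,100,60),(28,255,255)); z=np.zeros_like(mk); z[120:240,260:380]=mk[120:240,260:380]
cs,hi=cv2.findContours(z,cv2.RETR_CCOMP,cv2.CHAIN_APPROX_NONE)
i=max(range(len(cs)),key=lambda k:cv2.contourArea(cs[k])); r=cv2.minAreaRect(cs[i]); print("rect",r,"plate centre",onz(d,*r[0],118))
b=cv2.boxPoints(r); c=np.array([onz(d,*p,118) for p in b])[:,:2]; e=np.roll(c,-1,0)-c; print(np.degrees(np.arctan2(e[:,1],e[:,0])),np.linalg.norm(e,axis=1))
for k in range(len(cs)):
    if hi[0][k][3]>=0 and cv2.contourArea(cs[k])>10:
        q=cv2.minEnclosingCircle(cs[k]); print("hole",q,cv2.contourArea(cs[k]),onz(d,*q[0],118))
d=W["rack"]; bb,c=purple(d); (u,v),R=cv2.minEnclosingCircle(c); print(bb,u,v,R,"knob@145",onz(d,u,v,145))
robot.move_linear([596,-236,215],[np.pi,0,0])
d=robot.get_image("wrist"); cv2.imwrite("pics/w_k2.png",d["img"]); bb,c=purple(d); el=cv2.minEnclosingCircle(c); print(bb,el,"knob@148",onz(d,*el[0],148),"TCP",robot.current_tcp_pos(),d["eye"], K(d))
E
```

```text
rect ((322.4452209472656, 183.0205535888672), (44.82676696777344, 44.82676696777344), 69.44395446777344) plate centre [542.67727333 157.05379818 118.        ]
[ -69.48643478 -158.58691617  111.2674045    19.45692233] [57.08044503 58.39982929 59.09370646 59.1801679 ]
hole ((323.0, 183.0), 6.324655532836914) 77.5 [542.7048292  156.33636138 118.        ]
(311, 181, 22, 24) 322.33392333984375 192.7897491455078 11.794584274291992 knob@145 [ 594.82052346 -238.43970536  145.        ]
(306, 203, 30, 28) ((320.5379638671875, 216.44937133789062), 14.545027732849121) knob@148 [ 593.85431881 -237.62208129  148.        ] TCP [ 596.82181246 -236.14003922  216.5087821 ] [ 663.71821839 -236.93851783  382.24540689] 296.2856677272709
```

View pics/w_k2.png

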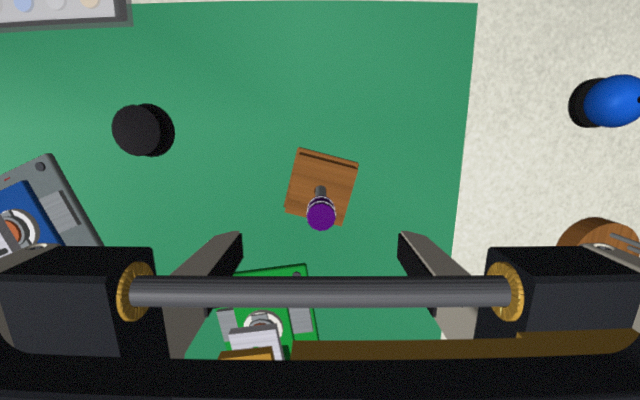

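The wrist view shows the ram knob at (321,213), clear of the jaws. I'll grasp it, lift it, and check how it hangs.

```bash
python3 - <<'E'
from h import *
import pickle
o=[np.pi,0,0]
robot.move_linear([594.4,-238,160],o,speed=120); 
print(robot.move_linear([594.4,-238,117],o,speed=60,f_stop=6),robot.current_tcp_pos())
robot.move_gripper(0.0); robot.sleep(0.3); print("w",robot.current_gripper_width()*93,robot.current_contact_force(),robot.current_ft_torque())
p=[594.4,-238]
print(robot.move_linear([*p,180],o,speed=60,f_stop=15)); robot.move_linear([*p,280],o)
robot.sleep(.3); print("F",robot.current_contact_force(),robot.current_ft_torque(),robot.current_tcp_pos())
o=[np.pi,0,np.radians(20.4)]
robot.move_linear([542.7,156.7,280],o,speed=200); robot.sleep(.3)
W={n:robot.get_image(n) for n in("scene","side","wrist")}; pickle.dump(W,open("G.pkl","wb"))
print(robot.current_tcp_pos(),robot.current_eef_rot(),robot.current_contact_force(),robot.current_t())
x,y,z=542.7,156.7,280
im=[]
for n in("scene","side"):
    d=W[n]; a=proj(d,[x,y,z+19]);b=proj(d,[x,y,z-107]); print(n,a,b)
    c=((a+b)/2).astype(int); im.append(cv2.resize(d["img"][c[1]-50:c[1]+50,c[0]-40:c[0]+40],None,fx=5,fy=5,interpolation=cv2.INTER_CUBIC)); print("crop origin",c-[40,50])
cv2.imwrite("pics/m3.png",np.hstack(im))
E
```

```text
False [ 594.63990739 -238.16021134  117.23396876]
w 23.029657787281224 [-0.13199244  0.84062156 -0.14016784] [ 0.12558719  0.15060068 -0.04410727]
False
F [-0.05633203 -0.58643591 -0.60302058] [0.02318465 0.12836924 0.00061682] [ 594.16818784 -237.8328888   279.15061543]
[542.71014326 156.59568047 279.9893224 ] [-3.14158740e+00  4.33892882e-05  3.55888786e-01] [-0.28348967 -0.22053248 -0.97544945] 12.1167
scene [308.03006694 167.50493379] [307.55374077 199.52851666]
crop origin [267 133]
side [322.08200697 143.30387577] [322.02694929 186.85806568]
crop origin [282 115]
```

View pics/m3.png

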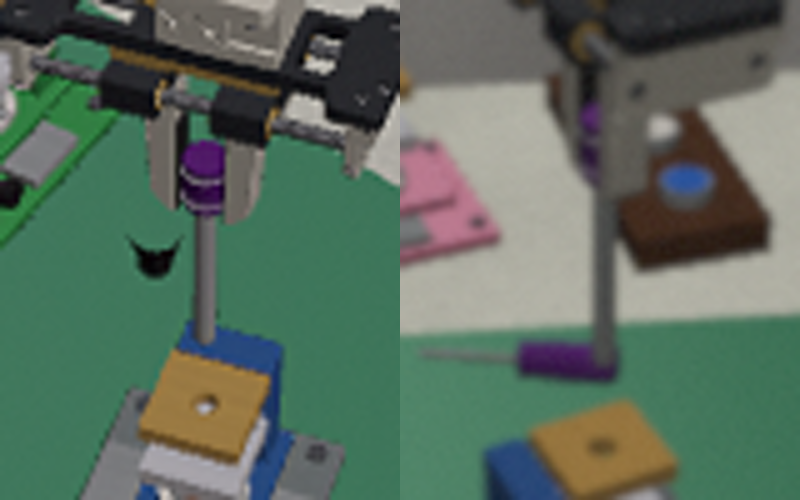

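The ram is gripped and hangs near vertical: tip at about scene (308,201) and side (323,188). I'll lower it to just above the guide and compare the tip with the hole pixels in the same cameras.

```bash
python3 - <<'E'
from h import *
import pickle
o=[np.pi,0,np.radians(20.4)]
print(robot.move_linear([542.7,156.7,234],o,speed=80,f_stop=3)); robot.sleep(.4)
W={n:robot.get_image(n) for n in("scene","side")}; pickle.dump(W,open("G2.pkl","wb"))
im=[]
for n in("scene","side"):
    d=W[n]; b=proj(d,[542.7,156.7,127]); print(n,b)
    c=b.astype(int); im.append(cv2.resize(d["img"][c[1]-30:c[1]+30,c[0]-20:c[0]+20],None,fx=10,fy=10,interpolation=cv2.INTER_CUBIC)); print("crop origin",c-[20,30])
cv2.imwrite("pics/m4.png",np.hstack(im)); print(robot.current_tcp_pos(),robot.current_contact_force())
E
```

```text
False
scene [307.39745432 210.01362192]
crop origin [287 180]
side [322.00911149 200.95248904]
crop origin [302 170]
[542.73418945 156.72219342 234.12720494] [ 0.27842058 -0.50690755 -1.56959786]
```

View pics/m4.png

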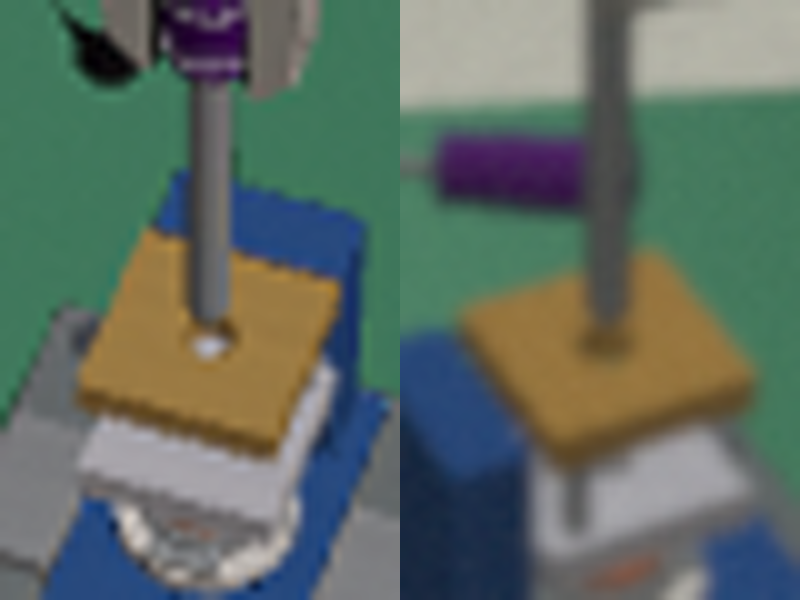

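```bash
python3 - <<'E'
from h import *
import pickle
W=pickle.load(open("G2.pkl","rb")); s,t=W["scene"],W["side"]
T=tri([(s,307.9,211.2),(t,322.6,201.2)]); H=tri([(s,308.3,213.8),(t,322.6,204.0)]); print(T,H,H-T)
# horizontal-image residuals: project hole estimate shifted up 9mm
for dx,dy in((0,0),(2,0),(0,2)):
    print(dx,dy,[(proj(d,H+[-0+dx,dy,9])).round(2).tolist() for d in(s,t)])
E
```

```text
[543.98706269 159.05163421 124.40353431] [544.02275218 160.52310513 113.70483412] [  0.03568948   1.47147093 -10.69870019]
0 0 [[308.14, 211.96], [322.38, 201.25]]
2 0 [[307.67, 212.39], [323.15, 201.2]]
0 2 [[308.69, 212.33], [322.31, 200.75]]
```

The tip is aligned with the hole to about 1.5 mm, so I'll descend gently by feel.

```bash
python3 - <<'E'
from h import *
F=np.array([robot.current_contact_force() for _ in range(8)]); print(F.mean(0),F.std(0))
y=157.4
for z in (213,200):
    st=robot.move_linear([542.7,y,z],None,speed=14,f_stop=2.2); robot.sleep(.15)
    F=np.mean([robot.current_contact_force() for _ in range(8)],0); print(z,st,robot.current_tcp_pos().round(2),"tip",robot.current_tcp_pos()[2]-107,F.round(2),robot.current_ft_torque().round(3),robot.current_t())
    if st: break
E
```

```text
[ 0.27842058 -0.50690755 -1.56959786] [0. 0. 0.]
213 False [542.74 157.41 213.06] tip 106.05908702178229 [ 0.4  -0.35 -1.23] [-0.034  0.169  0.   ] 15.1417
200 False [542.74 157.41 200.09] tip 93.09371048900107 [ 0.33  0.81 -3.02] [-0.026  0.132  0.033] 16.3667
```

```bash
python3 - <<'E'
from h import *
for z in (188,176,164.5):
    st=robot.move_linear([542.7,157.4,z],None,speed=14,f_stop=3); robot.sleep(.15)
    p=robot.current_tcp_pos(); print(z,st,p.round(2),"tip",round(p[2]-107,1),robot.current_contact_force().round(2),robot.current_ft_torque().round(3),robot.current_t())
    if st: break
d=robot.get_image("scene"); e=robot.get_image("side")
cv2.imwrite("pics/m5.png",np.hstack([cv2.resize(q["img"][c[1]-30:c[1]+30,c[0]-20:c[0]+20],None,fx=10,fy=10,interpolation=cv2.INTER_CUBIC) for q,c in((d,(307,210)),(e,(322,200)))]))
E
```

```text
188 False [542.76 157.42 188.1 ] tip 81.1 [ 0.31  0.09 -1.63] [-0.031  0.153 -0.02 ] 17.525
176 False [542.78 157.41 176.11] tip 69.1 [-0.21  0.16 -1.28] [-0.048  0.197  0.048] 18.6833
164.5 False [542.75 157.42 164.62] tip 57.6 [ 0.48  0.33 -1.11] [-0.048  0.204  0.058] 19.8083
```

View pics/m5.png

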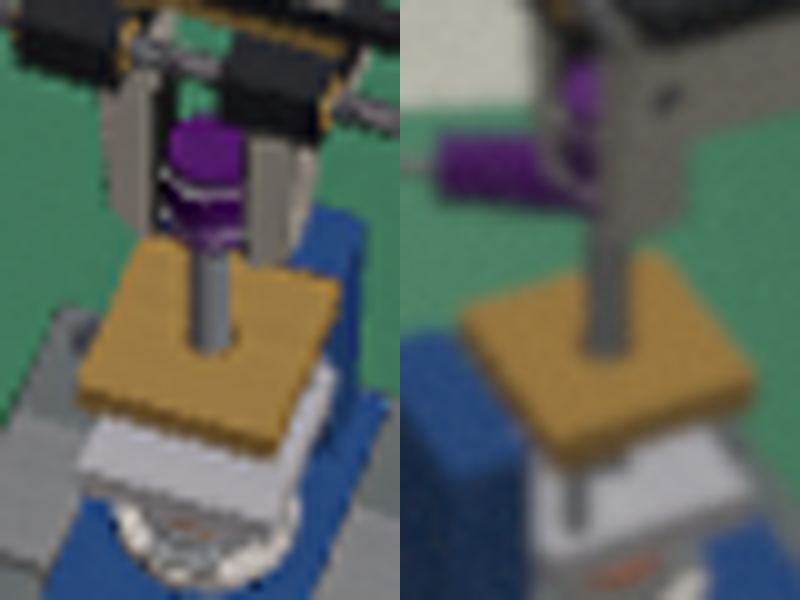

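The ram is through both guides, and the guide plate is up around it. Next: find the back by touch, then press in small steps while logging the force.

```bash
python3 - <<'E'
from h import *
x,y=542.7,157.4
f=lambda: np.mean([(robot.sleep(.02),robot.current_contact_force())[1] for _ in range(4)],0)
F0=f(); print("F0",F0.round(2))
st=robot.move_linear([x,y,146],None,speed=6,f_stop=3.5); z=robot.current_tcp_pos()[2]; print("contact",st,z,"tip",z-107,f().round(2),robot.current_t())
zc=z
if st:
    while z>zc-6:
        z-=.4; s=robot.move_linear([x,y,z],None,speed=4,f_stop=13); F=f(); p=robot.current_tcp_pos()
        print(round(z,2),s,round(p[2],2),F.round(1))
        if s or F[2]-F0[2]>12.5: break
    print(robot.current_t())
E
```

```text
F0 [-0.05  0.05 -1.32]
contact True 154.6809950645612 tip 47.68099506456119 [-0.26  0.06  4.23] 21.7333
154.28 False 154.35 [ 0.3 -0.1  4.4]
153.88 False 153.91 [ 0.3 -0.4  4.8]
153.48 False 153.54 [0.3 0.3 5. ]
153.08 False 153.15 [ 0.9 -0.1  4.6]
152.68 False 152.78 [ 0.4 -0.3  5.1]
152.28 False 152.43 [ 0.3 -0.3  5.6]
151.88 False 152.05 [ 0.4 -0.1  5.4]
151.48 False 151.71 [-0.4  0.1  5.9]
151.08 False 151.34 [ 0.6 -0.2  6. ]
150.68 False 150.99 [ 0.  -0.1  6.1]
150.28 False 150.87 [-0.6 -0.1  8. ]
149.88 False 150.85 [-0.3 -0.1  9.6]
149.48 False 150.81 [-0.4  0.  11.6]
26.0167
```

There is a clear hard stop after about 4 mm: force rises from about 7.4 N to 12.9 N net while the height stays at 150.8. I'll unload, release and retreat.

```bash
python3 - <<'E'
from h import *
x,y=542.7,157.4
robot.move_linear([x,y,150.7],None,speed=4); robot.sleep(.2); print(robot.current_tcp_pos().round(2),robot.current_contact_force().round(2))
robot.move_gripper(0.55); robot.sleep(.2); print(robot.current_contact_force().round(2))
print(robot.move_linear([x,y,200],None,speed=50,f_stop=5)); robot.move_linear([x,y,330],None); robot.sleep(.3)
d=robot.get_image("scene"); e=robot.get_image("side")
for n,q in(("scene",d),("side",e)):
    bb=purple(q,(290,150,335,215)); print(n,bb[0],"expect knob centre",proj(q,[543,158.5,170]))
cv2.imwrite("pics/m6.png",np.hstack([cv2.resize(q["img"][c[1]-60:c[1]+60,c[0]-40:c[0]+40],None,fx=5,fy=5,interpolation=cv2.INTER_CUBIC) for q,c in((d,(307,200)),(e,(322,190)))]))
print(robot.current_t(),robot.current_contact_force())
E
```

```text
[542.84 157.44 150.87] [ 0.14 -0.74  5.62]
[-1.36  0.44  0.68]
False
scene (304, 195, 9, 14) expect knob centre [307.98427586 200.63170652]
side (306, 181, 21, 13) expect knob centre [322.07910236 187.3575467 ]
30.0917 [ 0.34751182  0.62125608 -0.42644862]
```

View pics/m6.png

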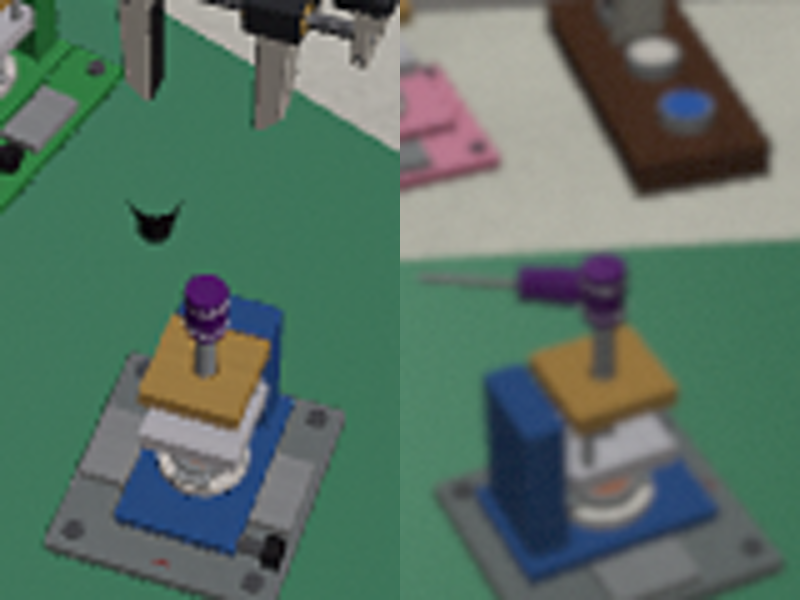

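The ram is standing in the guides on the watch back, and the gripper is clear. The knob is at scene (308,201) as expected, and the loupe and screwdriver are where they were.

```bash
python3 -c "
from bench import robot
robot.hand_in(); print(robot.current_t())"
```

```text
the job is handed in; nothing more can be done
the job is handed in; nothing more can be done
```

I took the ram from the rack by its purple knob and threaded it through both guides on the first descent, with no search needed. I then pressed the watch back home, unloaded and released the ram, and retreated before handing the job in. The robot clock read about 30 s at the last check.

**Watch back:** it moved about 4 mm from first contact (tool height about 154.7 to 150.85 mm). It then met a hard stop, and the net force rose from about 7.4 N to 12.9 N with almost no further movement. The press limit is 25 N.

**Forces:** the pressing forces read about 1–1.5 N below the stated 6 to 9 N, which I put down to the sensor's accuracy. When I let go, about 5–7 N was still on the ram, more than I intended, but downward onto the seated back, so it could not drop.

**Final picture:** the ram stands upright in the guides with the gripper clear of it. The loupe and screwdriver are where they were. The tin was outside that last crop, but the arm's path stayed well above it.

**Disagreement in the measurements:** the scene and side cameras put the guide hole about 4 mm away in y from the wrist camera. Comparing the ram tip with the hole in the same pictures brought this down to about 1.5 mm.

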